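# Clear the fuse box and hold its fuse carrier lifted out

### The arm

A 7-joint arm with a two-finger parallel gripper is mounted at the origin on the work surface. World frame = base frame: x ahead of the robot, y to its left, z up, the work surface at z = 0. Lengths are in mm, angles in rad, forces in N, time in s.
With the tool pointing down it reaches from about 375 to 925 mm from the base axis. Payload 3.1 kg.
Tool frame: the origin (TCP) lies between the finger pads; the fingertips stand 17 mm ahead of it and the grasp point (between the pads) lies 2 mm behind it; z points along the fingers, y is the line along which they close (so a half turn about z gives the same grasp; the last joint's range is limited). The gripper opens to 85 mm and grips with 20 to 120 N. Pads are 22 mm wide; open, the fingers measure 114 mm over their backs; the gripper's body (76 mm by 85 mm) begins 54 mm behind the grasp point. The pads swing forward as they close: fully open they stand 13 mm farther back than shut.
Start: joints at [-1.214, 0.383, 0.044, 1.598, -0.018, 1.161, -0.05], TCP at [285.513, 583.94, 248.269] pointing down, gripper open.
Joint ranges: [-2.61, 2.61], [-0.41, 2.15], [-1.48, 1.57], [0, 2.5], [-1.57, 4.71], [0.05, 1.97], [-2.85, 2.85]. Speed limits (rad/s): [2.79, 2.79, 3.14, 3.14, 3.14, 3.14, 3.14].

### API

Orientations are given as a unit quaternion [w, x, y, z].
In Python, from workcell import monitor, viewer, arm, models gives the robot as it stands.
- The arm moves only by the shell command python3 -m jog 'ROWS' [FORCE]. ROWS is text: rows parted by semicolons, each of 7 numbers parted by spaces: the shift along the tool's x, y, z in units of 250 mm (1.0 is 250 mm), then the turn, a rotation vector about the tool's x, y, z in units of pi rad (1.0 is pi rad), then the opening, from -1 (shut) to 1 (fully open). A call has 1 to 12 rows; each row is the pose to reach, as a shift and turn from the pose commanded when the call began, along the tool's axes at that moment, turning the shorter way round; what a row does not reach only later rows make up. A row lasts 1/10 s, in which the tool goes at most 50 mm and 8.59 degrees, less where a joint would pass 70% of its speed; a pose out of reach is approached as far as the arm can. A call with a number of a shift or a turn outside -1 to 1 is refused whole. A call with a gripper value outside its range is refused whole. The fingers move at their own pace and stop on an object; FORCE is the grip in N (left out, the last holds). Time passes only in rows, so rows that repeat a pose let the fingers close. It gives the time, the measured TCP pose, the force, the opening and the grip force at its end, in the units of the state.
- monitor.sense(): the state, without advancing time (a new reading comes with each control period).
- viewer.read_camera(name): name is "scene" or "top" or "wrist"; returns a dict with "pixels" (420x560x3 uint8, red, green, blue), "K" (3x3 intrinsics, pixels), "view" (4x4, takes a point from world to camera coordinates). Camera axes: x right, y down, z forward; pixel columns grow to the right and rows downward; lengths in mm; the calibration is good to about 2 mm. A picture is of the moment at which its call begins. There is no depth.
- arm.job_done(): hands the job in; it is judged then, once.
Trained networks look in a picture, given as the dict that the camera call returned (one of the last four; its "shot" number tells which), for a name from the list of things; names that differ only in an ending like _2 or _b are one class to them, and where a whole thing is asked for, a point or a joint stands for the part that bears it (a point fixed in the world has none). Each returns a list of dicts, best first, with "conf" (0 to 1); they miss things now and then, are a little off and sometimes report something else, mostly with a low value. They report only what shows in the picture. A call takes as long as a camera call. They do not tell look-alikes from the thing itself.
- models.masks_of(picture, thing): "pixels" (420x560 bool, what is visible of it) and "rect" ([left, top, width, height] in pixels, round what is visible of it).
- models.tip_of(picture, thing): "location" ([row, column] in pixels: a listed point, or the origin of a listed thing).
The state is a dict: "time_s": time; "q": joint angles; "qd": joint speeds; "joint_efforts": joint torques, N m; "ee_pos": TCP position; "orientation": TCP orientation; "wrist_force": force on the tool from outside, world axes, zero at the start; "moment": the same for the moment, N m; "grip_width": opening from 0.0 (shut) to 1.0 (fully open); "gripper_force": force on a finger pad.
Only numpy, scipy, OpenCV 4.12 (cv2) and the standard library are available. Lean on these libraries where they do the work, as an engineer would, in place of code of your own. Each camera call takes 0.05 s, during which the arm holds its last target. There are 200 camera calls.

### The job

Take up the scraper block and with it wipe the three loose brass offcuts off the top of the bench fuse box onto the bench, without touching them with the fingers, then put the scraper down on the bench. Only then pinch the fuse carrier's two side catches together, draw the carrier straight up out of its well, and finish still holding it by the pinched catches, upright and still, a good 10 cm clear above the box. Leave the circuit board, the solder spool and the mouse where they are.

Things in the scene. Friction and masses are not known exactly. Their poses are not given: they have to be found in the camera images.
- fusebox: Grey metal box fixed to the bench, 150 (its x) x 270 (its y) x 50 mm high; origin at the centre of its underside, z up. Its flat top has no rim: pieces fall freely off any edge. The carrier's well is near its +y end; the rest of the top, y from -135 to +60 mm, is bare but for the offcuts, which lie within x +-32, y -105 to -8 mm (centres).
- well (a point): Centre of the mouth of the carrier's well, level with the top of the fuse box (x 0, y +85 mm, 50 mm up in its frame). The mouth is 52 mm in the box's x by 47 mm in y; the well is 36 mm deep, so the carrier must rise 36 mm to be free.
- carrier: Black fuse carrier, 0.1 to 0.25 kg, 76 mm tall, upright in the well, axes as the box; origin at the centre of its underside, 14 mm above the bench when seated. 40 mm stand proud of the box: a body 20 mm thick (x), 44 mm long (y), with a catch on its +x and -x sides. Teeth lock it until both catches are pushed in 6 mm or more; then it lifts straight out, with 1.5 mm side play.
- pinch (a point): Point on the carrier between its two grey ribbed catch pads, 58 mm above the carrier's origin. The pads face the carrier's +x and -x, are 24 mm wide (y) and reach from 18 mm below to 14 mm above this point (lower edge 4 mm above the box top when seated). Over both outer faces: 54 mm at rest, 40 mm fully pinched.
- catch_near (a joint): Travel of the catch on the carrier's -x side: 0 m at rest, grows as it is pushed inward, stop at 0.007 m. A spring pushes it out again: 2 N at rest, 7 N at the stop; grip harder, 20 N or more.
- catch_far (a joint): The same for the catch on the carrier's +x side: 0 m at rest, 0.007 m fully pushed in, the same spring.
- scraper: Scraper block standing on the bench on its blade, 0.15 kg; origin at the centre of the blade's underside, z up. The grey plastic blade is 110 mm long (its y), 16 mm thick (its x), 22 mm high; above it a wooden handle 70 mm long (y), 24 mm thick (x), from 22 to 64 mm above the origin, to be gripped across its thickness from above.
- chip0: Loose brass offcut, 18 x 12 x 8 mm, 13 g, lying flat on the deck of the fuse box; origin at the centre of its underside. Of the three, the one nearest the fuse carrier.
- chip1: Loose brass offcut like the others, the middle one.
- chip2: Loose brass offcut like the others, the one farthest from the fuse carrier.
- board: Bystander: dark green circuit board with parts on it, 90 x 65 x about 18 mm, lying on the bench; origin at the centre of its underside.
- spool: Bystander: steel-grey solder spool standing on the bench, 64 mm across, 44 mm high; origin at the centre of its underside.
- mouse: Bystander: black computer mouse on the bench, 100 x 58 x 32 mm; origin at the centre of its underside.
Things that resemble listed ones, but are neither listed nor needed, are in the scene too. Leave any blue, purple or red look-alike of the scraper alone.

How it is judged:
By the outcome, as a careful person would: the job done as asked, in the order asked, and still so for the second after the job is handed in, while the arm keeps its last pose, push and grip.
It also fails if it takes over 64 s, if anything falls off the work surface, if the arm or the gripper's body presses on something with over 40 N, if the wrist force passes 120 N, or if a joint passes its speed limit or range.

## Working session

There is one attempt and no reset: what is moved stays moved. The work goes in short steps, Python scripts to look and compute and a shell command to move; the robot and the scene stay as the last step left them, time stands still between calls to the robot, and variables do not carry over. Pictures are saved under pics/ and viewed, at most 10 in all, crops included, and the job is handed in when it is done.

```bash
ls; mkdir -p pics; cat > h.py <<'E'
import numpy as np, cv2
from workcell import monitor, viewer, arm, models
from scipy.spatial.transform import Rotation as R
def ray(p,rc):
    K=np.array(p["K"]);V=np.array(p["view"]);d=V[:3,:3].T@np.linalg.inv(K)@np.array([rc[1],rc[0],1.]);o=-V[:3,:3].T@V[:3,3];return o,d
def atz(p,rc,z):
    o,d=ray(p,rc);return o+d*(z-o[2])/d[2]
def proj(p,X):
    c=np.array(p["view"])@np.append(X,1.);u=np.array(p["K"])@c[:3];return u[:2]/u[2]
def tcp():
    s=monitor.sense();q=s["orientation"];return np.array(s["ee_pos"]),R.from_quat([q[1],q[2],q[3],q[0]])
def save(n,im): cv2.imwrite("pics/"+n,cv2.cvtColor(np.ascontiguousarray(im),cv2.COLOR_RGB2BGR))
E
python3 - <<'E'
from h import *
s=monitor.sense();print({k:np.round(v,3) for k,v in s.items()})
print(tcp()[1].as_matrix().round(3))
ps={n:viewer.read_camera(n) for n in("scene","top")}
for n,p in ps.items():
    save(n+"0.png",p["pixels"]);print(n,np.array(p["K"]).round(1).tolist(),np.array(p["view"]).round(3).tolist())
    for t in["fusebox","well","carrier","pinch","scraper","chip0","chip1","chip2","board","spool","mouse"]:
        for d in models.tip_of(p,t)[:4]:
            print(n,t,round(d["conf"],2),np.round(d["location"],1),end=" ")
            z={"well":50,"carrier":14,"pinch":72,"chip0":50,"chip1":50,"chip2":50}.get(t,0)
            print(atz(p,d["location"],z).round(0))
E
```

```text
pics
{'time_s': np.float64(0.0), 'q': array([-1.214,  0.384,  0.044,  1.6  , -0.018,  1.161, -0.05 ]), 'qd': array([-0.   ,  0.   ,  0.   ,  0.001, -0.001,  0.   , -0.001]), 'joint_efforts': array([-1.0000e-03, -4.3346e+01,  1.0240e+00, -2.4951e+01,  1.1000e-02,
        1.1000e-02, -0.0000e+00]), 'ee_pos': array([285.147, 583.104, 246.868]), 'orientation': array([-0.   ,  0.225,  0.974, -0.001]), 'wrist_force': array([ 0.033, -0.027,  0.191]), 'moment': array([-0.027,  0.014,  0.057]), 'gripper_force': np.float64(0.0), 'grip_width': np.float64(1.0)}
[[-0.898  0.439 -0.001]
 [ 0.439  0.898 -0.002]
 [-0.    -0.003 -1.   ]]
scene [[415.4, 0.0, 280.7], [0.0, 415.4, 212.2], [0.0, 0.0, 1.0]] [[0.047, 0.999, 0.007, -57.515], [0.729, -0.03, -0.684, -321.147], [-0.683, 0.038, -0.729, 1400.418], [0.0, 0.0, 0.0, 1.0]]
scene fusebox 0.77 [242.9 265.5] [545.  -6.  -0.]
scene well 0.96 [223.1 302.5] [527.  85.  50.]
scene well 0.63 [277.4 127.4] [ 668. -306.   50.]
scene carrier 0.83 [239.8 302.3] [550.  84.  14.]
scene pinch 0.74 [220.  303.1] [537.  85.  72.]
scene scraper 0.92 [265.8 442.4] [63
[... 1280 characters left out ...]
craper 0.54 [173.2 177.6] [630. 422.   0.]
top chip0 0.51 [183.4 317.3] [581. -38.  50.]
top chip0 0.5 [188.6 338.3] [ 564. -104.   50.]
top chip0 0.36 [197.1 310.4] [537. -16.  50.]
top chip1 0.51 [183.4 317.3] [581. -38.  50.]
top chip1 0.5 [188.6 338.3] [ 564. -104.   50.]
top chip1 0.36 [197.1 310.4] [537. -16.  50.]
top chip2 0.51 [183.4 317.3] [581. -38.  50.]
top chip2 0.5 [188.6 338.3] [ 564. -104.   50.]
top chip2 0.36 [197.1 310.4] [537. -16.  50.]
top board 0.55 [213.8 425.8] [ 487. -391.    0.]
top board 0.3 [190.2 338. ] [ 567. -108.    0.]
top board 0.24 [218.1 201.6] [479. 339.   0.]
top spool 0.75 [183.9 222.8] [592. 271.   0.]
top mouse 0.74 [169.3 401.9] [ 635. -320.    0.]
```

View pics/scene0.png

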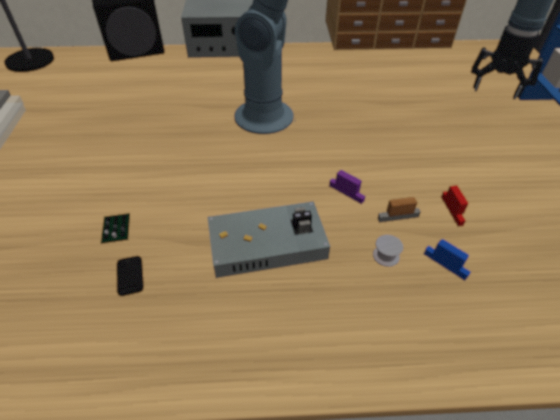

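View pics/top0.png

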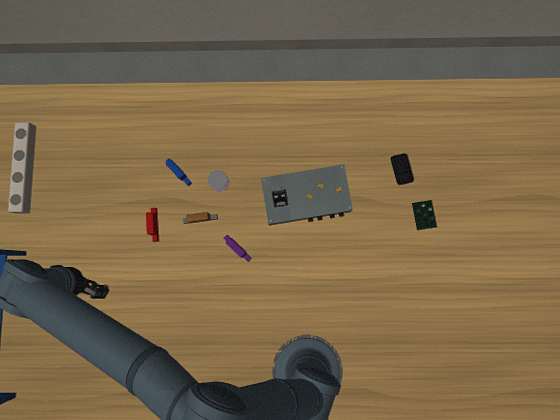

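Scene view: a wooden-handled scraper with a grey blade is at scene px (400,209), top px (201,217). Its look-alikes are purple at scene (348,185), red at (455,204) and blue at (448,258). The fuse box is at scene (268,238), with three brass offcuts at about (224,234), (248,238) and (262,226) and the carrier at (303,220). I choose the wooden one by its description, and will check it in a crop and measure yaw.

```bash
python3 - <<'E'
from h import *
a=viewer.read_camera("scene");b=viewer.read_camera("top")
save("crop1.png",np.hstack([cv2.resize(a["pixels"][160:290,320:490],None,fx=2.3,fy=2.3,interpolation=3),cv2.resize(b["pixels"][145:275,140:310],None,fx=2.3,fy=2.3,interpolation=3)]))
for n,p in(("scene",a),("top",b)):
  for t in("scraper","fusebox","carrier"):
    for d in models.masks_of(p,t)[:5]:
        m=d["pixels"].astype(np.uint8);ys,xs=np.nonzero(m);c=p["pixels"][m>0].mean(0).round()
        z={"scraper":11,"fusebox":50,"carrier":80}[t]
        box=cv2.boxPoints(cv2.minAreaRect(np.c_[xs,ys].astype(np.float32)))
        print(n,t,round(d["conf"],2),d["rect"],c,len(xs),[atz(p,(q[1],q[0]),z)[:2].round(0).tolist() for q in box])
E
```

```text
scene scraper 0.87 [424.9, 240.2, 43.7, 37.9] [29. 48. 91.] 927 [[602.0, 369.0], [543.0, 418.0], [629.0, 492.0], [682.0, 443.0]]
scene scraper 0.8 [325.9, 169.7, 39.1, 34.4] [77. 43. 79.] 696 [[355.0, 167.0], [275.0, 208.0], [361.0, 294.0], [433.0, 251.0]]
scene scraper 0.67 [378.0, 196.3, 41.8, 27.1] [96. 73. 52.] 771 [[428.0, 287.0], [404.0, 409.0], [483.0, 397.0], [504.0, 282.0]]
scene scraper 0.59 [439.8, 186.2, 28.0, 39.8] [106.  31.  23.] 683 [[396.0, 469.0], [356.0, 535.0], [493.0, 542.0], [527.0, 481.0]]
scene scraper 0.21 [295.2, 208.1, 10.7, 3.6] [88. 87. 83.] 37 [[439.0, 77.0], [440.0, 98.0], [454.0, 97.0], [453.0, 76.0]]
scene fusebox 0.67 [206.1, 200.6, 127.2, 80.1] [ 98. 102.  99.] 6459 [[497.0, -153.0], [441.0, 143.0], [639.0, 144.0], [680.0, -117.0]]
scene carrier 0.83 [289.9, 209.4, 27.1, 24.4] [55. 55. 54.] 490 [[504.0, 58.0], [506.0, 108.0], [588.0, 100.0], [586.0, 53.0]]
scene carrier 0.21 [294.6, 206.7, 8.2, 4.9] [90. 88. 85.] 39 [[505.0, 68.0], [505.0, 89.0], [519.0, 88.0], [518.0, 67.0]]
top scraper 0.73 [225.8, 235.4, 23.6, 27.2] [79. 39. 92.] 234 [[410.0, 270.0], [427.0, 252.0], [351.0, 176.0], [334.0, 193.0]]
top scraper 0.71 [167.8, 161.9, 23.5, 18.3] [ 25.  54. 110.] 201 [[659.0, 465.0], [677.0, 447.0], [602.0, 373.0], [584.0, 390.0]]
top scraper 0.65 [183.3, 213.9, 34.0, 11.1] [95. 69. 45.] 254 [[490.0, 397.0], [502.0, 289.0], [472.0, 285.0], [461.0, 393.0]]
top scraper 0.58 [145.9, 206.8, 12.9, 32.8] [102.  23.  19.] 310 [[511.0, 519.0], [513.0, 484.0], [405.0, 473.0], [403.0, 508.0]]
top fusebox 0.92 [261.7, 161.4, 88.7, 61.2] [86. 91. 86.] 4052 [[605.0, 145.0], [646.0, -129.0], [479.0, -151.0], [439.0, 119.0]]
top carrier 0.56 [274.6, 190.6, 12.6, 14.6] [46. 45. 44.] 222 [[562.0, 101.0], [562.0, 58.0], [505.0, 58.0], [506.0, 102.0]]
```

View pics/crop1.png

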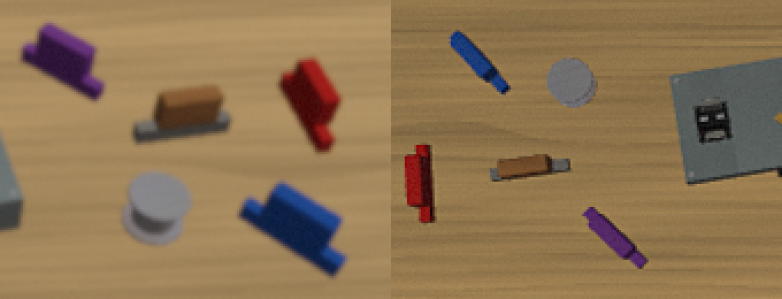

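The crop confirms it: the wooden handle on a grey blade sits at crop (190,110) in the scene view and (525,167) in the top view, with purple, red and blue to be left alone. It is centred at about (480,341) with yaw about 6°. Next I go above it.

```bash
cat >> h.py <<'E'
def plan(pos,ang):
    """row numbers for TCP to pos (mm), pointing down with tool y at world angle ang (deg, mod 180 free by caller)"""
    t,r=tcp();a=np.radians(ang);y=np.array([np.cos(a),np.sin(a),0]);z=np.array([0,0,-1.]);x=np.cross(y,z)
    G=R.from_matrix(np.c_[x,y,z]);print("row",(r.inv().apply(np.array(pos)-t)/250).round(4),((r.inv()*G).as_rotvec()/np.pi).round(4),"tcp",t.round(1),"yang",round(float(np.degrees(np.arctan2(*r.as_matrix()[[1,0],1]))),2))
E
python3 -c "
from h import *
plan((455,341,220),6.3)"
```

```text
row [-1.0358 -0.5752  0.1131] [-0.      0.      0.3202] tcp [285.5 583.9 248.3] yang 63.94
```

```bash
python3 -m jog '-1 -0.56 0.11 0 0 0.32 1;-1 -0.56 0.11 0 0 0.32 1;-1 -0.56 0.11 0 0 0.32 1;-1 -0.56 0.11 0 0 0.32 1;-1 -0.56 0.11 0 0 0.32 1;-1 -0.56 0.11 0 0 0.32 1;-1 -0.56 0.11 0 0 0.32 1;-1 -0.56 0.11 0 0 0.32 1;-1 -0.56 0.11 0 0 0.32 1;-1 -0.56 0.11 0 0 0.32 1'
python3 - <<'E'
from h import *
p=viewer.read_camera("wrist");save("w1.png",p["pixels"])
for d in models.tip_of(p,"scraper")[:3]: print("tip",d["conf"],d["location"],atz(p,d["location"],0))
for d in models.masks_of(p,"scraper")[:3]:
    m=d["pixels"].astype(np.uint8);ys,xs=np.nonzero(m);print(d["conf"],d["rect"],p["pixels"][m>0].mean(0).round(),[atz(p,(q[1],q[0]),22)[:2].round(1).tolist() for q in cv2.boxPoints(cv2.minAreaRect(np.c_[xs,ys].astype(np.float32)))])
E
```

```text
time_s: 2.6
ee_pos: [447.6, 350.1, 220.9]
orientation: [-0.0, 0.665, 0.747, 0.0]
wrist_force: [-0.2, -0.2, 0.1]
grip_width: 0.999
gripper_force: 0.0
tip 0.82 [196.2, 302.8] [477.66435817 339.28320189   0.        ]
tip 0.64 [132.6, 474.5] [629.08145134 419.40587144   0.        ]
tip 0.61 [291.9, 198.0] [3.80152543e+02 2.19820176e+02 5.68434189e-14]
0.77 [423.8, 93.8, 135.1, 88.1] [ 9. 37. 89.] [[576.3, 389.8], [662.4, 466.0], [699.1, 433.9], [612.1, 352.5]]
0.66 [241.2, 0.2, 137.2, 40.6] [103.   6.   3.] [[406.3, 471.2], [403.8, 498.5], [511.6, 511.2], [517.2, 484.3]]
0.66 [157.8, 259.0, 86.5, 95.8] [60. 22. 73.] [[330.5, 186.9], [416.9, 276.9], [443.3, 246.4], [356.1, 151.4]]
```

View pics/w1.png

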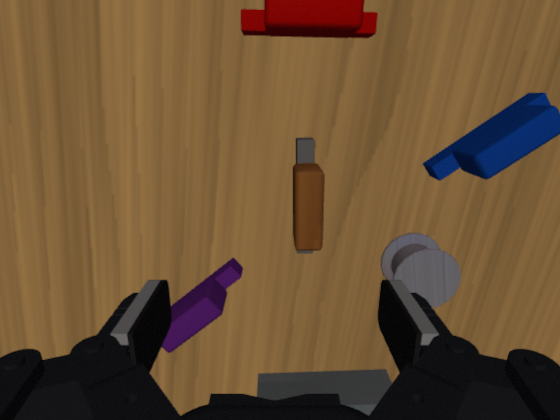

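The wrist picture shows the wooden handle at px (308,205) with its blade's far end at (305,138). Purple (200,305), red (310,15), blue (495,135) and the spool (420,270) are all clear of it.

```bash
python3 - <<'E'
from h import *
p=viewer.read_camera("wrist")
im=p["pixels"].astype(int)
hsv=cv2.cvtColor(p["pixels"],cv2.COLOR_RGB2HSV);sub=np.zeros(im.shape[:2],np.uint8)
sub[155:255,285:335]=255
m=((hsv[...,1]>150)&(hsv[...,2]<150)&(sub>0)).astype(np.uint8)
m=cv2.morphologyEx(m,cv2.MORPH_OPEN,np.ones((5,5)));ys,xs=np.nonzero(m);print(len(xs),xs.min(),xs.max(),ys.min(),ys.max())
for y in(175,190,205,220,235):
    q=np.nonzero(m[y])[0];print(y,q.min(),q.max(),im[y,285:335:4,0])
# predicted outlines for the hypothesis
for yaw in(3,6.3):
  a=np.radians(yaw);Rz=np.array([[np.cos(a),-np.sin(a)],[np.sin(a),np.cos(a)]])
  for nm,hx,hy,z in(("top",12,35,64),("blade",8,55,22)):
    print(yaw,nm,[proj(p,np.append(np.array([477.7,339.3])+Rz@[sx*hx,sy*hy],z)).round(1).tolist() for sx,sy in((-1,1),(1,1),(1,-1),(-1,-1))])
E
```

```text
2568 293 323 163 249
175 293 323 [134 130  45  92 108 105 100  99  99  88 132 132 132]
190 293 323 [131 133  44  90 106 104 100  97  96  85 132 132 130]
205 293 322 [129 135  42  91 105 101  99  97  95  84 131 130 128]
220 293 322 [130 136  42  90 104 100  96  95  93  79 129 127 125]
235 293 322 [132 133  72  89 101 100  95  93  95  78 129 124 121]
3 top [[297.5, 172.9], [327.7, 174.8], [318.7, 255.5], [290.6, 253.8]]
3 blade [[300.9, 141.5], [318.9, 142.6], [307.5, 256.0], [291.2, 255.0]]
6.3 top [[294.9, 173.6], [325.2, 173.8], [321.1, 254.8], [293.0, 254.7]]
6.3 blade [[297.3, 141.9], [315.4, 142.0], [310.8, 255.6], [294.5, 255.6]]
```

```bash
python3 -c "
from h import *
plan((476.5,341.5,110),6.8);plan((476.5,341.5,42),6.8)"
```

```text
row [-0.0439  0.1097  0.4431] [-0.     -0.0001 -0.0017] tcp [448.  349.3 220.8] yang 6.49
row [-0.044   0.1097  0.7151] [-0.     -0.0001 -0.0017] tcp [448.  349.3 220.8] yang 6.49
```

```bash
python3 -m jog '-0.044 0.11 0.2 0 0 -0.002 1;-0.044 0.11 0.4 0 0 -0.002 1;-0.044 0.11 0.6 0 0 -0.002 1;-0.044 0.11 0.715 0 0 -0.002 1;-0.044 0.11 0.715 0 0 -0.002 1;-0.044 0.11 0.715 0 0 -0.002 1;-0.044 0.11 0.715 0 0 -0.002 1'
python3 -c "
from h import *
plan((476.5,341.5,42),6.8)"
```

```text
time_s: 3.5
ee_pos: [479.1, 342.1, 44.7]
orientation: [0.0, 0.664, 0.747, 0.003]
wrist_force: [-0.4, 0.1, 0.9]
grip_width: 0.998
gripper_force: 0.0
row [-0.0012 -0.0108  0.0107] [ 0.0014 -0.0009 -0.0004] tcp [479.1 342.1  44.7] yang 6.72
```

```bash
python3 -m jog '0 -0.008 0.01 0 0 0 1;0 -0.008 0.01 0 0 0 -1;0 -0.008 0.01 0 0 0 -1;0 -0.008 0.01 0 0 0 -1;0 -0.008 0.01 0 0 0 -1;0 -0.008 0.01 0 0 0 -1;0 -0.008 0.01 0 0 0 -1;0 -0.008 0.01 0 0 0 -1;0 -0.008 0.01 0 0 0 -1;0 -0.008 0.01 0 0 0 -1;0 -0.008 0.01 0 0 0 -1;0 -0.008 0.01 0 0 0 -1' 50
python3 -c "
from h import *
s=monitor.sense();print(s['wrist_force'],s['gripper_force'],s['grip_width']);plan((476.5,341.5,42),6.8)"
```

```text
time_s: 4.7
ee_pos: [475.6, 340.5, 39.9]
orientation: [0.0, 0.665, 0.747, 0.0]
wrist_force: [0.3, -0.0, 5.9]
grip_width: 0.275
gripper_force: 49.7
[ 0.31166942 -0.02690663  5.88955646] 49.72243309020996 0.2749387431937012
row [ 0.0036  0.0041 -0.0084] [ 0.0003 -0.0002 -0.0006] tcp [475.6 340.5  39.9] yang 6.7
```

Grip is 23.4 mm wide at 50 N, so the handle is held. I lift, then carry it toward the box.

```bash
python3 -m jog '0 0 -0.2 0 0 0 -1;0 0 -0.4 0 0 0 -1;0 0 -0.6 0 0 0 -1;0 0 -0.72 0 0 0 -1;0 0 -0.72 0 0 0 -1;0 0 -0.72 0 0 0 -1' 50
python3 -c "
from h import *
s=monitor.sense();print(s['wrist_force'],s['gripper_force'],s['grip_width']);plan((490,180,220),-38);plan((490,10,220),-81.5)"
```

```text
time_s: 5.3
ee_pos: [474.3, 339.9, 218.7]
orientation: [-0.0, 0.664, 0.747, -0.001]
wrist_force: [-0.7, 0.3, -1.0]
grip_width: 0.277
gripper_force: 49.5
[-0.68699117  0.25476047 -0.96748827] 49.52154457569122 0.2774290594573551
row [-0.6424 -0.0125 -0.0049] [-0.0004  0.0004  0.2485] tcp [474.3 339.9 218.7] yang 6.72
row [-1.3177 -0.0921 -0.0044] [-2.000e-04  5.000e-04  4.901e-01] tcp [474.3 339.9 218.7] yang 6.72
```

```bash
python3 -m jog '-0.2 0 0 0 0 0.05 -1;-0.4 0 0 0 0 0.1 -1;-0.6 0 0 0 0 0.15 -1;-0.8 0 0 0 0 0.2 -1;-1 0 0 0 0 0.25 -1;-1 0 0 0 0 0.3 -1;-1 0 0 0 0 0.35 -1;-1 0 0 0 0 0.4 -1;-1 0 0 0 0 0.45 -1;-1 0 0 0 0 0.49 -1;-1 0 0 0 0 0.49 -1;-1 0 0 0 0 0.49 -1'
python3 -c "
from h import *
plan((480,10,220),-81.5)"
```

```text
time_s: 6.5
ee_pos: [501.9, 91.5, 216.5]
orientation: [0.001, 0.997, 0.074, -0.003]
wrist_force: [0.4, 0.2, -1.4]
grip_width: 0.27
gripper_force: 49.5
row [-0.1351  0.3094 -0.0126] [0.0006 0.002  0.0002] tcp [501.9  91.5 216.5] yang -81.47
```

```bash
python3 -m jog '-0.06 0.16 -0.01 0 0 0 -1;-0.135 0.31 -0.01 0 0 0 -1;-0.135 0.31 -0.01 0 0 0 -1;-0.135 0.31 -0.01 0 0 0 -1;-0.135 0.31 -0.01 0 0 0 -1'
python3 - <<'E'
from h import *
p=viewer.read_camera("wrist");save("w2.png",p["pixels"])
for t,z in(("chip0",50),("well",50),("pinch",72),("carrier",14),("fusebox",0)):
  for d in models.tip_of(p,t)[:4]: print(t,round(d["conf"],2),np.round(d["location"]),atz(p,d["location"],z).round(1))
E
```

```text
time_s: 7.0
ee_pos: [481.8, 11.3, 221.1]
orientation: [0.0, 0.997, 0.075, -0.001]
wrist_force: [0.2, 0.4, -1.7]
grip_width: 0.271
gripper_force: 49.6
chip0 0.78 [121. 431.] [ 560.3 -102.8   50. ]
chip0 0.7 [127. 316.] [541.7 -12.9  50. ]
chip0 0.66 [ 92. 369.] [573.7 -48.4  50. ]
chip0 0.45 [116. 190.] [534.8  87.6  50. ]
well 0.93 [114. 196.] [537.3  82.7  50. ]
pinch 0.7 [117. 186.] [535.7  85.8  72. ]
carrier 0.62 [113. 207.] [536.7  80.6  14. ]
fusebox 0.89 [111. 300.] [550.5  -1.7   0. ]
```

View pics/w2.png

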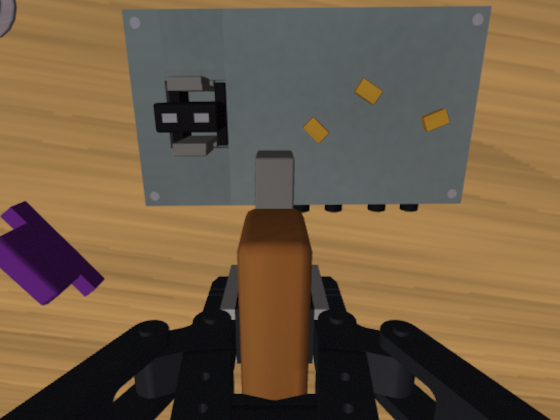

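The wrist view shows the box top with corners at px (124,10), (489,7), (462,204) and (145,206). Chips are at (316,130), (368,91) and (435,120), the carrier is at (190,117), and the held scraper is at (275,300). I fit the box pose from the corners.

```bash
python3 - <<'E'
from h import *
p=viewer.read_camera("wrist")
C=np.array([atz(p,(r,c),50)[:2] for c,r in((124,10),(489,7),(462,204),(145,206))])
print(C.round(1).tolist())
L=np.array([[75,135],[75,-135],[-75,-135],[-75,135.]])
c=C.mean(0);M=(L.T@(C-c));u,s,v=np.linalg.svd(M);Rm=(u@v).T
yaw=np.degrees(np.arctan2(Rm[1,0],Rm[0,0]));print("c",c.round(1),"yaw",yaw.round(2),(C-c-L@Rm.T).round(1).tolist())
print("well",(c+Rm@[0,85]).round(1))
for w in((541.7,-12.9),(573.7,-48.4),(560.3,-102.8)): print("chip in box",(Rm.T@(np.array(w)-c)).round(1))
f=lambda x,y:(c+Rm@[x,y]).round(1)
print("start",f(0,28),"end",f(0,-165))
# blade end in the picture: held scraper's yaw relative to the tool
t,r=tcp();print(t,[ (r.inv().apply(atz(p,(q[1],q[0]),220-40+22)-t)).round(1).tolist() for q in((256,152),(292,152))])
plan((*f(0,28),170),yaw-90);plan((*f(0,28),93),yaw-90)
E
```

```text
[[603.4, 141.1], [645.8, -122.1], [498.3, -149.0], [455.4, 119.5]]
c [550.7  -2.6] yaw 9.17 [[0.1, -1.5], [-0.5, 1.8], [0.1, -1.1], [0.2, 0.8]]
well [537.2  81.3]
chip in box [-10.6  -8.7]
chip in box [ 15.4 -48.8]
chip in box [  -6.5 -100.4]
start [546.3  25. ] end [ 577.  -165.5]
[482.58190104  10.92335714 221.9813851 ] [[57.7, -8.1, 20.0], [57.7, 6.3, 20.0]]
row [ 0.2604 -0.0177  0.2079] [ 0.0001  0.     -0.0033] tcp [482.6  10.9 222. ] yang -81.42
row [ 0.2605 -0.0178  0.5159] [ 0.0001  0.     -0.0033] tcp [482.6  10.9 222. ] yang -81.42
```

```bash
python3 -m jog '0.13 -0.01 0 0 0 -0.003 -1;0.25 -0.01 0.1 0 0 -0.003 -1;0.25 -0.01 0.3 0 0 -0.003 -1;0.25 -0.01 0.45 0 0 -0.003 -1;0.25 -0.01 0.5 0 0 -0.003 -1;0.25 -0.01 0.515 0 0 -0.003 -1;0.25 -0.01 0.515 0 0 -0.003 -1;0.25 -0.01 0.515 0 0 -0.003 -1;0.25 -0.01 0.515 0 0 -0.003 -1'
python3 - <<'E'
from h import *
print(monitor.sense()["wrist_force"]);plan((546.3,25,92),-80.83)
p=viewer.read_camera("scene");save("s2.png",cv2.resize(p["pixels"][150:290,190:350],None,fx=4,fy=4,interpolation=3))
E
```

```text
time_s: 8.25
ee_pos: [545.7, 22.2, 95.4]
orientation: [-0.0, 0.997, 0.079, 0.002]
wrist_force: [-0.2, 0.2, -1.4]
grip_width: 0.277
gripper_force: 49.5
[-0.15859277  0.22686575 -1.37129172]
row [ 0.0042 -0.0107  0.0136] [-0.0002 -0.0014 -0.0007] tcp [545.7  22.2  95.4] yang -80.96
```

View pics/s2.png

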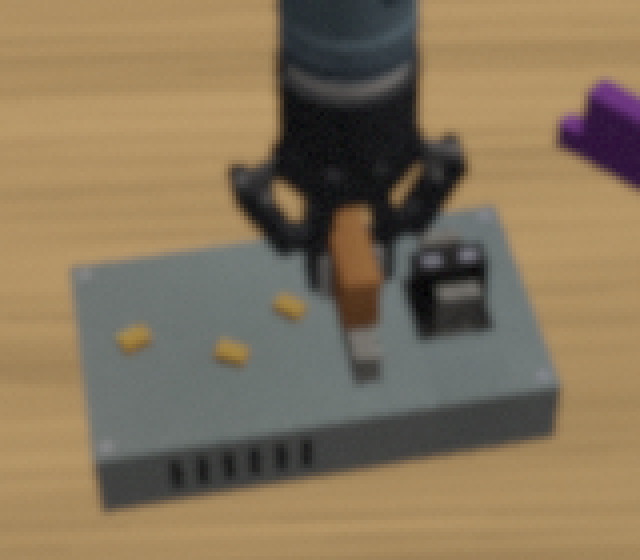

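The picture shows the blade at (360,350), standing between the chips (135,338), (232,350), (290,305) and the carrier (450,285). I lower it to just above the deck.

```bash
python3 -m jog '0 0 0.008 0 0 0 -1;0 0 0.012 0 0 0 -1;0 0 0.012 0 0 0 -1;0 0 0.012 0 0 0 -1'
python3 -m jog '0 0 0.004 0 0 0 -1;0 0 0.004 0 0 0 -1;0 0 0.004 0 0 0 -1'
```

```text
time_s: 8.7
ee_pos: [543.8, 22.0, 90.2]
orientation: [0.0, 0.997, 0.079, -0.0]
wrist_force: [0.4, 0.1, -1.0]
grip_width: 0.28
gripper_force: 49.5
time_s: 9.0
ee_pos: [543.9, 22.0, 89.9]
orientation: [-0.0, 0.997, 0.079, -0.0]
wrist_force: [-2.3, -0.2, 5.2]
grip_width: 0.276
gripper_force: 50.4
```

Contact is felt at +6.6 N. I raise 1 mm and sweep toward -y.

```bash
python3 -m jog '0 0 -0.005 0 0 0 -1;0 0.04 -0.005 0 0 0 -1;0 0.08 -0.005 0 0 0 -1;0 0.12 -0.005 0 0 0 -1;0 0.16 -0.005 0 0 0 -1;0 0.2 -0.005 0 0 0 -1;0 0.24 -0.005 0 0 0 -1;0 0.28 -0.005 0 0 0 -1;0 0.32 -0.005 0 0 0 -1;0 0.36 -0.005 0 0 0 -1;0 0.4 -0.005 0 0 0 -1;0 0.4 -0.005 0 0 0 -1'
python3 - <<'E'
from h import *
p=viewer.read_camera("scene");save("s3.png",cv2.resize(p["pixels"][150:290,190:350],None,fx=4,fy=4,interpolation=3))
E
```

```text
time_s: 10.2
ee_pos: [559.7, -79.3, 90.8]
orientation: [0.001, 0.997, 0.077, 0.0]
wrist_force: [-0.6, 0.2, -0.7]
grip_width: 0.277
gripper_force: 49.6
```

View pics/s3.png

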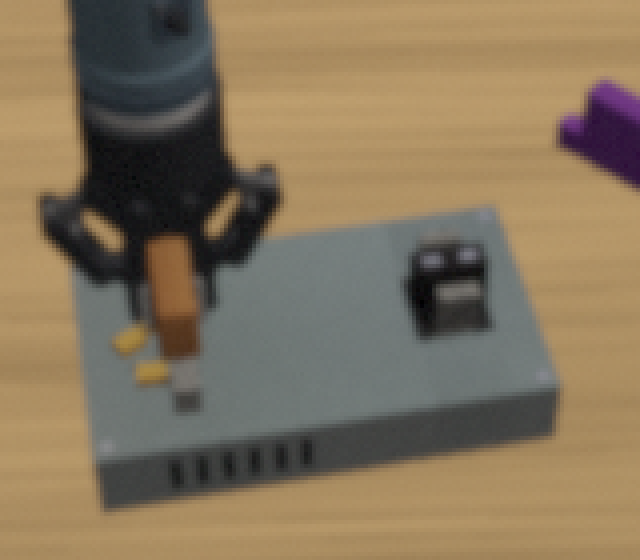

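Two chips show ahead of the blade at (130,340) and (152,372), with the third presumably hidden behind the handle. I continue over the edge, slowly.

```bash
python3 -m jog '0 0.03 0 0 0 0 -1;0 0.06 0 0 0 0 -1;0 0.09 0 0 0 0 -1;0 0.12 0 0 0 0 -1;0 0.15 0 0 0 0 -1;0 0.18 0 0 0 0 -1;0 0.21 0 0 0 0 -1;0 0.24 0 0 0 0 -1;0 0.27 0 0 0 0 -1;0 0.31 0 0 0 0 -1;0 0.36 0 0 0 0 -1;0 0.36 0 0 0 0 -1'
python3 - <<'E'
from h import *
p=viewer.read_camera("scene");save("s4.png",cv2.resize(p["pixels"][150:290,150:350],None,fx=4,fy=4,interpolation=3))
t=viewer.read_camera("top")
for q in(p,t):
  for d in models.tip_of(q,"chip0")[:4]: print(round(d["conf"],2),np.round(d["location"]),atz(q,d["location"],0).round(),atz(q,d["location"],50).round())
plan((560,-170,200),-80.8)
E
```

```text
time_s: 11.45
ee_pos: [573.7, -169.1, 91.0]
orientation: [0.001, 0.997, 0.077, 0.0]
wrist_force: [-0.2, -1.0, -1.7]
grip_width: 0.273
gripper_force: 49.6
0.57 [260. 202.] [ 589. -157.    0.] [ 627. -148.   50.]
0.39 [246. 201.] [ 549. -164.    0.] [ 589. -155.   50.]
row [-0.0575  0.0107 -0.4386] [-0.0002  0.0001 -0.0007] tcp [ 573.7 -165.    90.4] yang -80.93
```

View pics/s4.png

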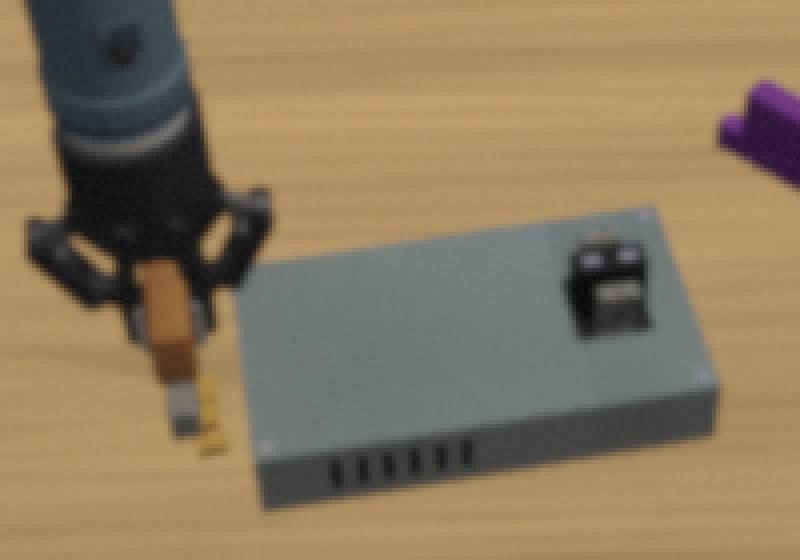

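The deck is bare. Two chips lie on the bench at px (208,390) and (212,440), with the third behind the blade. I raise the scraper and carry it to clear bench at about (430,-240).

```bash
python3 -m jog '0 0 -0.15 0 0 0 -1;0 0 -0.3 0 0 0 -1;-0.15 0.05 -0.43 0 0 0 -1;-0.35 0.1 -0.43 0 0 0 -1;-0.5 0.15 -0.43 0 0 0 -1;-0.61 0.2 -0.43 0 0 0 -1;-0.61 0.2 -0.43 0 0 0 -1;-0.61 0.2 -0.43 0 0 0 -1;-0.61 0.2 -0.43 0 0 0 -1'
python3 - <<'E'
from h import *
for n in("scene","top","wrist"):
  q=viewer.read_camera(n)
  if n=="wrist": save("w3.png",q["pixels"])
  for t in("chip0","board"):
    for d in models.tip_of(q,t)[:4]: print(n,t,round(d["conf"],2),np.round(d["location"]),atz(q,d["location"],0).round())
plan((430,-240,60),-80.8);plan((430,-240,40),-80.8)
E
```

```text
time_s: 12.55
ee_pos: [432.3, -237.8, 198.2]
orientation: [-0.0, 0.997, 0.08, 0.001]
wrist_force: [0.8, -0.4, -1.0]
grip_width: 0.275
gripper_force: 49.6
scene chip0 0.59 [255. 200.] [ 575. -164.    0.]
scene chip0 0.46 [261. 203.] [ 592. -157.    0.]
scene chip0 0.35 [247. 199.] [ 550. -170.    0.]
scene board 0.83 [225. 119.] [ 471. -380.    0.]
scene board 0.45 [225. 301.] [490.  87.   0.]
scene board 0.16 [243. 264.] [545.  -9.   0.]
top chip0 0.52 [191. 352.] [ 564. -155.    0.]
top chip0 0.48 [170. 400.] [ 632. -314.    0.]
top chip0 0.37 [180. 351.] [ 601. -151.    0.]
top chip0 0.37 [187. 354.] [ 578. -160.    0.]
wrist chip0 0.77 [ 24. 202.] [ 555. -159.    0.]
wrist board 0.7 [154. 445.] [ 486. -384.    0.]
row [-0.0051  0.0036  0.5517] [ 0.0001  0.0001 -0.0007] tcp [ 431.2 -238.9  197.9] yang -80.93
row [-0.0051  0.0036  0.6317] [ 0.0001  0.0001 -0.0007] tcp [ 431.2 -238.9  197.9] yang -80.93
```

View pics/w3.png

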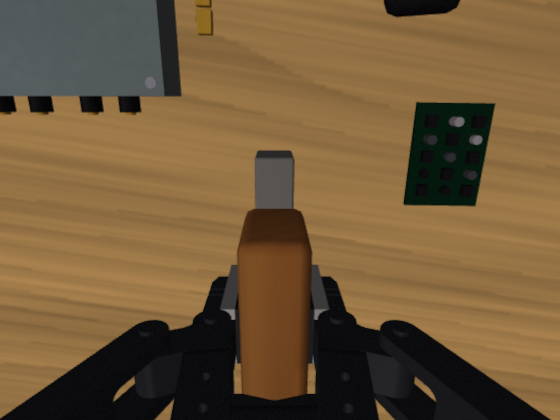

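All three chips are on the bench beside the box's end, at about (555..592,-160); the wrist view shows two at (204,20). The spot below is clear, with the board at (450,155) well off. Lowering.

```bash
python3 -m jog '0 0 0.15 0 0 0 -1;0 0 0.3 0 0 0 -1;0 0 0.45 0 0 0 -1;0 0 0.55 0 0 0 -1;0 0 0.6 0 0 0 -1;0 0 0.62 0 0 0 -1;0 0 0.625 0 0 0 -1;0 0 0.625 0 0 0 -1;0 0 0.625 0 0 0 -1'
```

```text
time_s: 13.9
ee_pos: [432.3, -239.5, 43.0]
orientation: [0.0, 0.997, 0.079, 0.001]
wrist_force: [-1.0, 0.3, -0.8]
grip_width: 0.274
gripper_force: 49.7
```

```bash
python3 -m jog '0 0 0.006 0 0 0 -1;0 0 0.01 0 0 0 -1;0 0 0.01 0 0 0 -1;0 0 0.01 0 0 0 -1'
```

```text
time_s: 14.3
ee_pos: [431.6, -239.1, 39.9]
orientation: [-0.0, 0.997, 0.079, 0.001]
wrist_force: [-1.5, 0.5, 4.9]
grip_width: 0.275
gripper_force: 50.2
```

```bash
python3 -m jog '0 0 -0.004 0 0 0 -0.2;0 0 -0.004 0 0 0 0;0 0 -0.004 0 0 0 0.5;0 0 -0.004 0 0 0 1;0 0 -0.004 0 0 0 1;0 0 -0.004 0 0 0 1;0 0 -0.15 0 0 0 1;0 0 -0.35 0 0 0 1;0 0 -0.55 0 0 0 1;0 0 -0.75 0 0 0 1;0 0 -0.75 0 0 0 1'
python3 - <<'E'
from h import *
p=viewer.read_camera("scene")
for d in models.tip_of(p,"scraper")[:5]: print(round(d["conf"],2),np.round(d["location"]),atz(p,d["location"],0).round())
plan((500,-20,230),-30);plan((505,70,230),9.2)
E
```

```text
time_s: 15.4
ee_pos: [435.6, -241.9, 233.7]
orientation: [0.002, 0.997, 0.079, 0.007]
wrist_force: [0.4, 0.3, -0.2]
grip_width: 1.001
gripper_force: 0.0
0.94 [210. 174.] [ 424. -245.    0.]
0.77 [211. 450.] [457. 489.   0.]
0.62 [194. 345.] [381. 218.   0.]
0.58 [265. 447.] [629. 422.   0.]
0.56 [262. 203.] [ 597. -155.    0.]
row [ 0.4068 -0.8226 -0.0062] [ 0.0006 -0.0012 -0.283 ] tcp [ 431.9 -239.1  228.1] yang -80.94
row [ 0.4833 -1.175  -0.0059] [ 0.001  -0.001  -0.5008] tcp [ 431.9 -239.1  228.1] yang -80.94
```

The scraper stands at (424,-245). Next I go to the carrier.

```bash
python3 -m jog '0.08 -0.2 0 0 0 -0.04 1;0.16 -0.4 0 0 0 -0.08 1;0.24 -0.6 0 0 0 -0.12 1;0.32 -0.8 0 0 0 -0.16 1;0.4 -1 0 0 0 -0.2 1;0.48 -1 0 0 0 -0.24 1;0.5 -1 0 0 0 -0.28 1;0.5 -1 0 0 0 -0.32 1;0.5 -1 0 0 0 -0.36 1;0.5 -1 0 0 0 -0.42 1;0.5 -1 0 0 0 -0.46 1;0.5 -1 0 0 0 -0.5 1'
python3 - <<'E'
from h import *
plan((535,65,220),9.2)
E
```

```text
time_s: 16.7
ee_pos: [513.1, 27.3, 223.7]
orientation: [-0.002, 0.647, 0.763, -0.002]
wrist_force: [0.5, 0.1, -0.1]
grip_width: 1.003
gripper_force: 0.0
row [0.1344 0.1109 0.0141] [-0.0019  0.0002  0.001 ] tcp [513.1  27.3 223.7] yang 9.38
```

```bash
python3 -m jog '0.134 0.111 0.014 0 0 0.001 1;0.134 0.111 0.014 0 0 0.001 1;0.134 0.111 0.014 0 0 0.001 1;0.134 0.111 0.014 0 0 0.001 1'
python3 - <<'E'
from h import *
p=viewer.read_camera("wrist");save("w4.png",p["pixels"])
for t,z in(("well",50),("pinch",72),("carrier",14)):
  for d in models.tip_of(p,t)[:2]: print(t,round(d["conf"],2),np.round(d["location"]),atz(p,d["location"],z).round(1))
c=np.array([537.2,81.3]);a=np.radians(9.17);Rm=np.array([[np.cos(a),-np.sin(a)],[np.sin(a),np.cos(a)]])
print("expect body top",[proj(p,[*(c+Rm@[sx*10,sy*22]),90]).round(0).tolist() for sx,sy in((-1,1),(1,1),(1,-1),(-1,-1))])
print("pad tops",[proj(p,[*(c+Rm@[sx*27,sy*12]),86]).round(0).tolist() for sx,sy in((-1,1),(1,1),(1,-1),(-1,-1))])
plan((*c,220),9.17)
E
```

```text
time_s: 17.1
ee_pos: [535.9, 64.0, 221.3]
orientation: [-0.001, 0.651, 0.759, -0.002]
wrist_force: [-0.0, -1.6, -0.6]
grip_width: 0.997
gripper_force: 0.0
well 0.85 [176. 280.] [537.8  80.8  50. ]
pinch 0.63 [179. 278.] [536.   82.9  72. ]
carrier 0.96 [167. 282.] [539.8  82.   14. ]
expect body top [[266.0, 156.0], [294.0, 156.0], [293.0, 215.0], [267.0, 215.0]]
pad tops [[243.0, 169.0], [317.0, 169.0], [316.0, 201.0], [244.0, 201.0]]
row [0.0684 0.0121 0.0118] [-0.0003  0.     -0.0022] tcp [536.8  63.9 222.9] yang 8.77
```

View pics/w4.png

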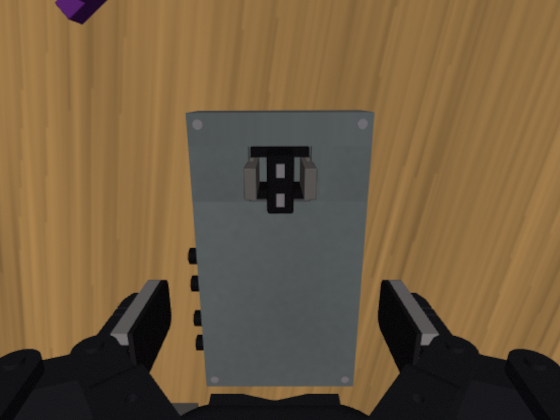

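The expected outline matches the picture: pads at px columns 244–316, rows 160–200, body at 267–295. I move over and down in two stages, then check the alignment before pinching.

```bash
python3 -m jog '0.072 0.01 0 0 0 0 1;0.072 0.01 0.15 0 0 0 1;0.072 0.01 0.3 0 0 0 1;0.072 0.01 0.4 0 0 0 1;0.072 0.01 0.4 0 0 0 1;0.072 0.01 0.4 0 0 0 1;0.072 0.01 0.4 0 0 0 1'
python3 - <<'E'
from h import *
p=viewer.read_camera("wrist")
for t,z in(("pinch",72),("well",50)):
  for d in models.tip_of(p,t)[:2]: print(t,round(d["conf"],2),np.round(d["location"]),atz(p,d["location"],z).round(1))
plan((537.2,82,72),9.17)
E
```

```text
time_s: 18.0
ee_pos: [538.7, 83.1, 125.2]
orientation: [0.001, 0.651, 0.759, 0.002]
wrist_force: [-0.2, 0.1, 0.3]
grip_width: 0.999
gripper_force: 0.0
pinch 0.94 [254. 267.] [535.4  81.8  72. ]
row [-0.005  -0.0064  0.2123] [ 0.0011 -0.0002 -0.0018] tcp [538.4  83.4 125.1] yang 8.85
```

```bash
python3 -m jog '-0.005 -0.007 0.08 0.001 0 -0.002 1;-0.005 -0.007 0.16 0.001 0 -0.002 1;-0.005 -0.007 0.2 0.001 0 -0.002 1;-0.005 -0.007 0.212 0.001 0 -0.002 1;-0.005 -0.007 0.212 0.001 0 -0.002 1;-0.005 -0.007 0.212 0.001 0 -0.002 1;-0.005 -0.007 0.212 0.001 0 -0.002 0.6;-0.005 -0.007 0.212 0.001 0 -0.002 0.4;-0.005 -0.007 0.212 0.001 0 -0.002 0.3' 25
python3 -c "
from h import *
plan((537.2,82,72),9.17)"
```

```text
time_s: 19.05
ee_pos: [536.1, 81.8, 70.8]
orientation: [-0.001, 0.648, 0.762, -0.001]
wrist_force: [0.4, -0.6, -0.2]
grip_width: 0.65
gripper_force: 0.1
row [-0.      0.0044 -0.0047] [-0.0005 -0.0001  0.0003] tcp [536.1  81.8  70.8] yang 9.22
```

```bash
python3 -m jog '0 0.002 0 0 0 0 0.1;0 0.002 0 0 0 0 -0.1;0 0.002 0 0 0 0 -0.4;0 0.002 0 0 0 0 -1;0 0.002 0 0 0 0 -1;0 0.002 0 0 0 0 -1;0 0.002 0 0 0 0 -1;0 0.002 0 0 0 0 -1' 45
```

```text
time_s: 19.85
ee_pos: [536.6, 81.9, 72.7]
orientation: [-0.002, 0.648, 0.762, -0.001]
wrist_force: [-5.3, -0.9, 14.9]
grip_width: 0.41
gripper_force: 44.7
```

The reading of 35 mm is less than the 40 mm expected. I lower the grip to 25 N and raise a hair to see whether it's the stop yielding.

```bash
python3 -m jog '0 0.002 -0.004 0 0 0 -1;0 0.002 -0.004 0 0 0 -1;0 0.002 -0.004 0 0 0 -1' 25
python3 - <<'E'
from h import *
for n in("wrist","scene"):
  p=viewer.read_camera(n);save("x_"+n+".png",p["pixels"])
  for t,z in(("pinch",72),("carrier",14),("well",50)):
    for d in models.tip_of(p,t)[:1]: print(n,t,round(d["conf"],2),np.round(d["location"]),atz(p,d["location"],z).round(1))
  for t in("catch_near","catch_far","carrier"):
    for d in models.masks_of(p,t)[:1]: print(n,t,round(d["conf"],2),d["rect"],p["pixels"][d["pixels"]].mean(0).round())
E
```

```text
time_s: 20.15
ee_pos: [536.6, 81.9, 72.7]
orientation: [-0.002, 0.648, 0.762, -0.001]
wrist_force: [-3.3, -0.2, 10.2]
grip_width: 0.413
gripper_force: 43.7
wrist pinch 0.83 [304. 273.] [536.2  82.5  72. ]
wrist carrier 0.68 [246. 276.] [537.3  83.1  14. ]
wrist catch_near 0.71 [222.2, 247.8, 25.1, 104.2] [86. 82. 80.]
wrist catch_far 0.86 [299.2, 250.0, 29.8, 105.8] [87. 83. 81.]
wrist carrier 0.79 [219.6, 231.7, 108.5, 148.1] [47. 44. 45.]
scene carrier 0.57 [238. 300.] [544.6  78.9  14. ]
scene well 0.58 [224. 300.] [529.9  79.5  50. ]
scene catch_far 0.36 [301.3, 230.0, 4.7, 6.1] [81. 81. 78.]
scene carrier 0.66 [288.0, 214.1, 26.1, 25.3] [45. 45. 46.]
```

```bash
python3 - <<'E'
from h import *
p=viewer.read_camera("wrist");im=p["pixels"].astype(int)
ms=[models.masks_of(p,t)[0] for t in("catch_near","catch_far")]
for m in ms:
    for r in(265,280,300,320,340):
        q=np.nonzero(m["pixels"][r])[0]
        if len(q): print(r,q.min(),q.max(),"z86",atz(p,(r,q.min()),86)[:2].round(1),atz(p,(r,q.max()),86)[:2].round(1))
for z in(86,72,54):
  c=np.array([537.,82.]);a=np.radians(9.17);Rm=np.array([[np.cos(a),-np.sin(a)],[np.sin(a),np.cos(a)]])
  print(z,"rest/pinched",[[proj(p,[*(c+Rm@[s*w,y]),z]).round(0).tolist() for s in(-1,1)] for w in(27,20) for y in(12,-12)])
for r in(270,300,330,360): print(r,im[r,180:380:5].sum(1)//3)
s=monitor.sense();print(s["wrist_force"],s["gripper_force"],s["grip_width"],s["moment"])
E
```

```text
265 227 246 z86 [517.  103.7] [523.4 104.8]
280 225 244 z86 [517.  98.] [523.5  99. ]
300 225 244 z86 [518.   90.2] [524.6  91.2]
320 226 245 z86 [519.3  82.1] [526.   83.2]
340 227 246 z86 [520.7  73.7] [527.6  74.9]
265 301 319 z86 [541.8 107.9] [547.9 108.9]
280 303 323 z86 [543.6 102.4] [550.4 103.5]
300 303 324 z86 [545.   94.7] [552.3  95.9]
320 302 323 z86 [546.2  86.6] [553.6  87.8]
340 302 322 z86 [547.8  78.2] [555.   79.4]
86 rest/pinched [[[198.0, 298.0], [352.0, 298.0]], [[202.0, 354.0], [347.0, 355.0]], [[218.0, 298.0], [332.0, 298.0]], [[221.0, 355.0], [328.0, 355.0]]]
72 rest/pinched [[[205.0, 279.0], [344.0, 279.0]], [[208.0, 331.0], [341.0, 332.0]], [[223.0, 279.0], [326.0, 279.0]], [[226.0, 331.0], [324.0, 332.0]]]
54 rest/pinched [[[213.0, 259.0], [337.0, 259.0]], [[215.0, 307.0], [334.0, 307.0]], [[229.0, 259.0], [321.0, 259.0]], [[231.0, 307.0], [319.0, 307.0]]]
270 [ 97  95  94  94  96  96  96  97 100  98  71  70  71  58  12  12  13  11
  11  12  15   8  13  11  11  72  71  70  66 100 100  97  96  96  98  98
  98  98 100  99]
300 [ 95  96  56  20  24  77 100  99  20  82  95  94  94  21  12  16  16  93
 125 123 123  17  15  17  15  94  94  95  96  19  92 100 100  25  23  23
  97  96  97  98]
330 [24 23 22 23 23 23 24 17 31 30 93 93 93 47 15 17 16 17 17 16 15 16 16 16
 13 94 94 94 94  8 38 23 24 24 24 23 22 22 23 24]
360 [ 23  22  22  22  21  21  22  23  31  71 102 102 101 101  14  16  15  75
 126 123 123  17  16  17  47  98  99  98  99  26  96  24  24  24  23  22
  23  22  24  24]
[-3.21508158 -0.33482017 10.86566125] 43.703927993774414 0.4150771324869916 [-0.08843351  0.70925232 -0.01181779]
```

The catches show inner/outer columns 225–324, centred on 275, so both are fully in and the finger pads are centred. I lift a little to test release.

```bash
python3 -m jog '0 0 -0.008 0 0 0 -1;0 0 -0.016 0 0 0 -1;0 0 -0.024 0 0 0 -1;0 0 -0.032 0 0 0 -1;0 0 -0.032 0 0 0 -1' 40
```

```text
time_s: 21.5
ee_pos: [536.5, 81.8, 79.2]
orientation: [-0.001, 0.648, 0.762, -0.001]
wrist_force: [0.1, -1.0, -2.4]
grip_width: 0.411
gripper_force: 41.3
```

It lifts freely, at -2.4 N, which is about its own weight. I draw it straight up.

```bash
python3 -m jog '0 0 -0.03 0 0 0 -1;0 0 -0.06 0 0 0 -1;0 0 -0.09 0 0 0 -1;0 0 -0.12 0 0 0 -1;0 0 -0.15 0 0 0 -1;0 0 -0.2 0 0 0 -1;0 0 -0.2 0 0 0 -1' 40
python3 -m jog '0 0 -0.06 0 0 0 -1;0 0 -0.14 0 0 0 -1;0 0 -0.22 0 0 0 -1;0 0 -0.3 0 0 0 -1;0 0 -0.36 0 0 0 -1;0 0 -0.4 0 0 0 -1;0 0 -0.42 0 0 0 -1;0 0 -0.43 0 0 0 -1;0 0 -0.43 0 0 0 -1;0 0 -0.43 0 0 0 -1;0 0 -0.43 0 0 0 -1;0 0 -0.43 0 0 0 -1' 40
python3 - <<'E'
from h import *
t,r=tcp();print(t,r.as_matrix().round(3).tolist())
for n in("scene","wrist","top"):
  p=viewer.read_camera(n)
  for th,z in(("pinch",t[2]),("carrier",t[2]-58),("chip0",0),("scraper",0)):
    for d in models.tip_of(p,th)[:4]: print(n,th,round(d["conf"],2),np.round(d["location"]),atz(p,d["location"],z).round(1))
  for d in models.masks_of(p,"carrier")[:1]: print("mask",d["rect"],"expect x,y rows",[proj(p,[t[0],t[1],z]).round(0).tolist() for z in(t[2]-58,t[2]+18)])
E
```

```text
time_s: 22.2
ee_pos: [538.4, 82.1, 131.6]
orientation: [0.0, 0.648, 0.762, 0.001]
wrist_force: [0.6, 0.1, -1.2]
grip_width: 0.413
gripper_force: 41.3
time_s: 23.4
ee_pos: [536.6, 81.8, 236.2]
orientation: [-0.001, 0.648, 0.762, -0.002]
wrist_force: [-0.5, 0.1, -2.2]
grip_width: 0.409
gripper_force: 41.3
[536.59601266  81.83786193 236.16511443] [[-0.16, 0.987, -0.004], [0.987, 0.16, -0.001], [-0.0, -0.004, -1.0]]
scene pinch 0.8 [168. 304.] [540.2  77.6 236.2]
scene pinch 0.51 [254. 386.] [769.4 199.7 236.2]
scene pinch 0.28 [278. 131.] [ 800.5 -224.7  236.2]
scene carrier 0.97 [188. 303.] [539.6  78.7 178.2]
scene chip0 0.54 [243. 199.] [ 536.8 -170.2    0. ]
scene chip0 0.54 [254. 202.] [ 573.5 -161.     0. ]
scene chip0 0.38 [261. 203.] [ 592.5 -155.7    0. ]
scene scraper 0.91 [208. 176.] [ 416.1 -241.8    0. ]
scene scraper 0.91 [213. 451.] [462. 489.   0.]
scene scraper 0.74 [193. 343.] [374.7 213.9   0. ]
mask [288.6, 157.8, 28.9, 40.2] expect x,y rows [[304.0, 187.0], [306.0, 160.0]]
wrist pinch 0.91 [302. 274.] [536.9  83.6 236.2]
wrist carrier 0.85 [247. 276.] [537.9  82.9 178.2]
wrist scraper 0.79 [408. 155.] [ 434.5 -237.    -0. ]
mask [223.6, 211.0, 105.1, 167.1] expect x,y rows [[273.0, 248.0], [272.0, 334.0]]
top chip0 0.49 [192. 356.] [ 560.2 -168.     0. ]
top chip0 0.4 [186. 354.] [ 580.9 -161.4    0. ]
top chip0 0.35 [179. 350.] [ 604.4 -150.2    0. ]
top scraper 0.8 [229. 376.] [ 438.7 -228.9    0. ]
top scraper 0.8 [224. 156.] [460.  487.1   0. ]
top scraper 0.6 [250. 237.] [375.6 222.3   0. ]
top scraper 0.5 [172. 180.] [634.9 415.8   0. ]
```

```bash
python3 -m jog '0 0 0 0 0 0 -1;0 0 0 0 0 0 -1;0 0 0 0 0 0 -1' 40; python3 -c "
from h import *
print(arm.job_done())"
```

```text
time_s: 24.6
ee_pos: [537.0, 81.9, 236.8]
orientation: [-0.001, 0.648, 0.762, -0.001]
wrist_force: [0.3, 1.1, -1.2]
grip_width: 0.416
gripper_force: 41.3
the job is handed in; nothing more can be done
None
```

I handed the job in at 24.6 s: the three offcuts are on the bench, the scraper is standing on clear bench, and the carrier is held upright by its pinched catches about 125 mm above the box. The call returned no verdict. The catches read about 35 mm across in the grip, less than the stated 40 mm when fully pinched, though the carrier lifted out freely.

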